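# Weigh a brass valve body on a hook spring scale

### The arm

A 7-joint arm with a two-finger parallel gripper is mounted at the origin on the work surface. World frame = base frame: x ahead of the robot, y to its left, z up, the work surface at z = 0. Lengths are in m, angles in rad, forces in N, time in s.
With the tool pointing down it reaches from about 0.425 to 0.875 m from the base axis. Payload 8.4 kg.
Tool frame: the origin (TCP) lies at the very end of the fingers, on their centre line; the grasp point (between the pads) lies r.pinch_z behind it (r.pinch_z is the distance from the TCP to the grasp point, in m); z points along the fingers, y is the line along which they close (so a half turn about z gives the same grasp; the last joint's range is limited). The gripper opens to 87 mm and grips with 3 to 60 N. Pads are 19 mm wide; open, the fingers measure 117 mm over their backs; the gripper's body (75 mm by 190 mm) begins 51 mm behind the grasp point.
Start: joints at [-1.355, 0.333, 0.04, 1.465, -0.013, 1.343, -0.059], TCP at [0.201, 0.618, 0.223] pointing down, gripper open.
Joint ranges: [-2.58, 2.58], [-0.38, 2.09], [-1.3, 1.39], [0.25, 2.4], [-1.5, 4.64], [0.08, 2.09], [-2.65, 2.65]. Speed limits (rad/s): [2.22, 2.22, 2.79, 2.79, 3.14, 3.14, 3.14].

### API

Orientations are given as a unit quaternion [x, y, z, w].
In Python, from bench import r gives the robot as it stands.
- The arm moves only by the tool step_arm, never from a script. Its argument "plan" is one flat list of numbers, 7 for each row, row after row: the shift along the world's x, y, z in m, then the turn, a rotation vector about the world's x, y, z in degrees, then the closure in counts, from 0 (fully open) to 255 (shut). In form: [tx, ty, tz, ax, ay, az, jaw, tx, ty, tz, ax, ay, az, jaw, ...]. A call has 1 to 20 rows; each row shifts and turns the commanded pose from where the row before left it; what a row does not reach is not made up. A row lasts 1/10 s, in which the tool goes at most 50 mm and 8.59 degrees, less where a joint would pass 70% of its speed; a pose out of reach is approached as far as the arm can. A call is refused whole if a number of a shift passes 0.05 or a number of a turn 8.59, either way. A call with a gripper value outside its range is refused whole. The fingers move at their own pace and stop on an object; "squeeze" is the grip in N (left out, the last holds). Time passes only in rows, so rows that do not move let the fingers close. It gives the time, the measured TCP pose, the force, the opening and the grip force at its end, in the units of the state.
- r.state(): the state, without advancing time (a new reading comes with each control period).
- r.read_camera(name): name is "scene" or "top"; returns (picture, depth): 384x512x3 uint8, red, green, blue; 384x512 float32, m along the optical axis (not along the pixel's ray), 0 where there is no reading.
- r.camera_info(name): a dict with "intrinsics" (3x3 intrinsics, pixels), "R" (3x3) and "t" (3): a world point X has camera coordinates R X + t. Camera axes: x right, y down, z forward; pixel columns grow to the right and rows downward; lengths in m; the calibration is good to about 2 mm. A picture is of the moment at which its call begins. camera_info takes no time and is no camera call.
- r.sign_off(): hands the job in; it is judged then, once.
The state is a dict: "time": time; "joints": joint angles; "dq": joint speeds; "tau": joint torques, N m; "tool_pos": TCP position; "tcp_rot": TCP orientation; "wrist_force": force on the tool from outside, world axes, zero at the start; "torque": the same for the moment, N m; "opening": opening from 0.0 (shut) to 1.0 (fully open); "grasp_force": force on a finger pad.
Only numpy, scipy, OpenCV 4.12 (cv2) and the standard library are available. Lean on these libraries where they do the work, as an engineer would, in place of code of your own. Each camera call takes 0.05 s, during which the arm holds its last target. There are 200 camera calls.

### The job

Hang the brass valve body that has the windowed lug from the hook of the spring scale, easing its weight onto the spring slowly (no more than a few centimetres a second) so that the scale never jerks, is never forced and the valve does not bounce when you let go. Once it hangs free and has settled, slide the black marker on the rod behind the scale down to the pointer, so that it shows the reading (level to a few millimetres). Leave the other things where they are.

Things in the scene. Friction and masses are not known exactly. Their poses are not given: they have to be found in the camera images.
- stand: the spring scale's fixed stand: a 200 x 100 x 12 mm grey base plate, twin aluminium uprights (282 mm tall with cap) at its origin. Origin on the table between the uprights. Its own -x axis points the way the hook points, +x towards the marker rod (10 mm thick, 58 mm from the origin, top 252 mm above the table).
- hook_seat (a point): centre of the 8 mm round bar in the middle of the hook's 20 mm long level seat, 95 mm from the uprights along the stand's -x, 240 mm above the table when unloaded; goes down with the load. Outwards the bar slopes up to its tip: tip centre 22 mm farther out, 12 mm higher (top 16 mm above the seat centre). Towards the uprights it climbs to a level shank 10 mm higher. Axes as the stand's.
- carriage (a joint): scale reading: how far hook and pointer have gone down from zero, m. Spring of 100 N/m (about 10 mm for each 100 g), damped; 0 unloaded, graduated to 0.09, stops at 0.1. The valve's weight, 0.3 to 0.75 kg, is not known beforehand. Faster than 0.08 m/s is a jerk.
- pointer (a point): tip of the scale's thin black pointer, which goes up and down with the hook, 40 mm from the uprights along the stand's +x, same height as the hook seat's centre
- marker (a joint): how far the black marker has been slid down its rod from zero, m, 0 to 0.1. It takes about 3 N to slide and stays where it is left. Marker and pointer are level when marker equals carriage.
- marker_index (a point): the marker's small white nib, 43 mm from the uprights along the stand's +x; to be brought level with the pointer
- marker_tab (a point): upper face of the marker's tab, a black plate 24 mm wide and 8 mm thick that reaches from the rod to 155 mm from the uprights along the stand's +x; this point is 138 mm from the uprights and 4 mm above the nib's level: the place to press down
- valve_lug (a point): middle of the solid top of the valve's lug, the place to grip, 128 mm above the valve's foot. The lug is a flat upright frame, 38 mm wide along the valve's own x, 12 mm thick along its y, its top 12 mm above this point. Its window goes through along y: 20 mm wide, from 45 mm to 21 mm below this point at its sides, then narrowing at 45 degrees to a peak in the middle that centres the hook bar.
- valve_eye (a point): where the centre of the hook bar lies when the valve hangs in the peak of its window, 17 mm below the lug's middle, on the valve's axis. It coincides with the hook seat when hung. z is the valve's long axis.
- valve: the brass valve body to weigh: a round body 52 mm across and 75 mm tall with side ports (68 mm across them along its x), the lug on top, 140 mm tall in all, 0.3 to 0.75 kg. Origin in the middle of its foot.
- plain_valve: second brass valve body of the same shape and ports but with a round 26 mm stub on top (98 mm tall) and no lug; not to be weighed
- cartridge: white upright filter cartridge, 60 mm diameter, 98 mm tall with its neck
- adapter: black mains adapter block, 85 x 50 x 36 mm
- elbow: small white plastic elbow fitting lying on the table, about 45 mm
- wrench: steel wrench lying on the table
- driver: screwdriver lying on the table
Things that resemble listed ones, but are neither listed nor needed, are in the scene too. What is shaped like the valve but pink is not meant.

How it is judged:
On the way, in this order (a step that is already met when the one before it is completed fails the run):
1. the valve hangs free and settled from the hook, the robot not touching it (horizontal distance between valve_eye and hook_seat below 0.012 m and z of valve_eye in the frame of hook_seat between -0.008 and 0.008 m and angle between valve_eye's own z axis and vertical below 0.2 rad and value of joint carriage above 0.02 m and velocity of joint carriage between -0.01 and 0.01 m/s and linear speed of valve below 0.03 m/s and contact force between each of the fingers, the arm and valve below 0.05 N and contact force between each of the fingers, the arm and carriage below 0.05 N), for 0.4 s.
2. the marker is level with the pointer (z of marker_index in the frame of pointer between -0.004 and 0.004 m), for 0.2 s.
At the end, for the whole second after the job is handed in: The valve hangs upright (within 0.2 rad) from the hook seat by the peak of its window (within 12 mm sideways, 8 mm in height), at rest and untouched, and the marker's nib is level with the pointer within 4 mm (all of step 1 and all of step 2).
It fails at once if the scale jerks: hook and pointer move faster than 0.08 m/s (velocity of joint carriage above 0.08 m/s or velocity of joint carriage below -0.08 m/s).
It fails at once if the scale is forced: reading beyond 0.09 m, or more than 25 N between the valve and the scale (value of joint carriage above 0.09 m or contact force between valve and stand above 25 N).
It fails at once if another thing is disturbed by more than 30 mm (distance of any of plain_valve, cartridge, adapter, elbow, wrench, driver from where it was at the start of the episode above 0.03 m).
It also fails if it takes over 70 s, if anything falls off the work surface, if the arm or the gripper's body presses on something with over 40 N, if the wrist force passes 120 N, or if a joint passes its speed limit or range.

## Working session

There is one attempt and no reset: what is moved stays moved. The work goes in short steps, Python scripts to look and compute and a tool call to move; the robot and the scene stay as the last step left them, time stands still between calls to the robot, and variables do not carry over. Pictures are saved under pics/ and viewed, at most 10 in all, crops included, and the job is handed in when it is done.

Besides the shell and the picture viewer there is one more tool, called in YAML: its name, and indented under it one key for each argument. step_arm: Moves the arm, as the interface text tells. Its arguments: {"type":"object","properties":{"plan":{"type":"array"},"squeeze":{"type":"number"}},"required":["plan"]}

```bash
mkdir -p pics; ls; cat > h.py <<'E'
import numpy as np,cv2
from bench import r
def cam(n):
    p,d=r.read_camera(n); c=r.camera_info(n); return p,d,np.array(c["intrinsics"]),np.array(c["R"]),np.array(c["t"])
def pts(d,K,R,t):
    v,u=np.indices(d.shape); X=np.stack([(u-K[0,2])/K[0,0]*d,(v-K[1,2])/K[1,1]*d,d],-1)
    return (X-t)@R
def save(n,p): cv2.imwrite("pics/"+n,p[...,::-1])
E
python3 - <<'E'
from h import *
print(r.state(),r.pinch_z)
for n in("scene","top"):
    p,d,K,R,t=cam(n); np.savez(n+"0.npz",p=p,d=d,K=K,R=R,t=t); save(n+"0.png",cv2.resize(p,(800,600),interpolation=cv2.INTER_CUBIC)); print(n,K,-R.T@t,R[2])
E
```

```text
pics
{'time': 0.0, 'joints': array([-1.35514789,  0.33393046,  0.03987392,  1.46628999, -0.01343785,
        1.34329628, -0.05848892]), 'dq': array([-0.00099478, -0.00017373,  0.00104189, -0.00013956, -0.00237425,
       -0.00151469,  0.00174276]), 'tau': array([ 4.63958804e-04, -6.56376028e+01,  1.33550394e+00, -4.03789365e+01,
       -5.96772577e-02,  4.46859899e-02,  1.92181010e-04]), 'tool_pos': array([0.20115443, 0.61758684, 0.22163746]), 'tcp_rot': array([ 1.56782187e-01,  9.87632856e-01, -8.23939448e-04, -9.21391137e-05]), 'wrist_force': array([-0.47427011,  0.25131597,  0.8523035 ]), 'torque': array([0.04590803, 0.02235541, 0.02055883]), 'grasp_force': 0.0, 'opening': 0.9995129298275427} 0.0187
scene [[412.68928937   0.         253.90170423]
 [  0.         412.68928937 191.88930141]
 [  0.           0.           1.        ]] [1.01874667 0.73770758 0.84690296] [-0.40772021 -0.68481217 -0.60398387]
top [[422.12281491   0.         254.17846612]
 [  0.         422.12281491 191.08053568]
 [  0.           0.           1.        ]] [ 0.29465931 -0.00919165  1.37626775] [ 0.21435068 -0.0050337  -0.9767438 ]
```

```bash
sleep 1
```

```text
(no output)
```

View pics/scene0.png

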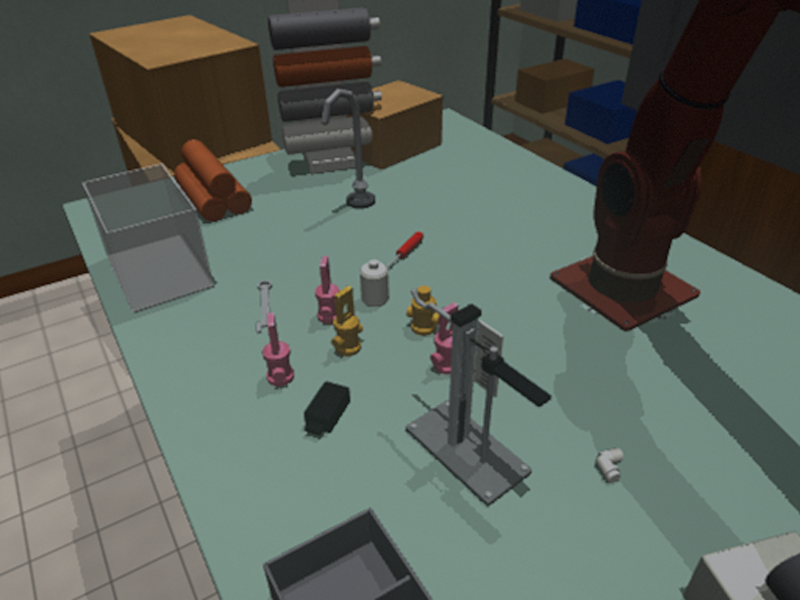

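View pics/top0.png

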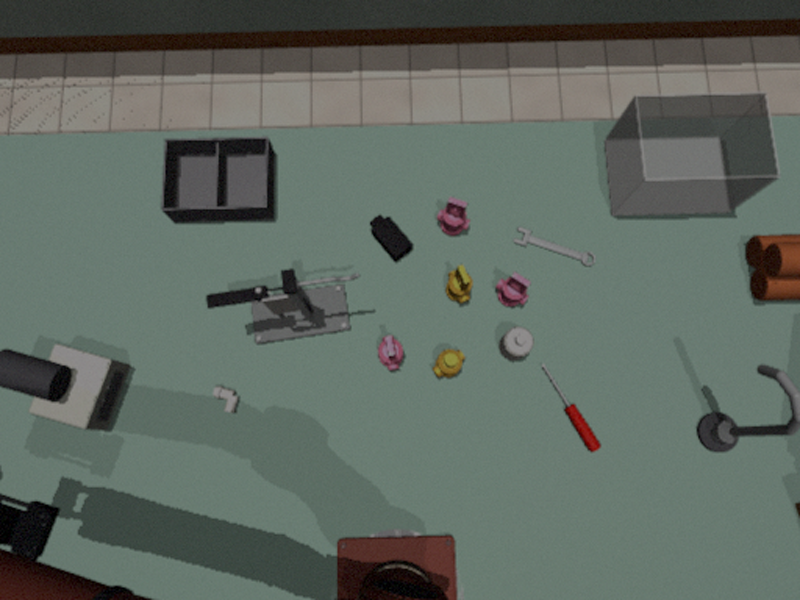

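The scene view shows a brass windowed-lug valve at about (346,325) and a brass stub valve at (424,310). There are pink look-alikes at (326,290), (278,355) and (447,340), and the scale stand is at (465,380). In the top view, the windowed valve is at (460,285), the plain one at (450,362), the stand's cap at (290,281) and the hook tip at about (357,276). The brass valve with the flat lug is the one meant, so I'll measure it and confirm it in a crop.

```bash
python3 - <<'E'
from h import *
ims=[]
for n in("scene","top"):
    z=np.load(n+"0.npz"); p,d,K,R,t=[z[k] for k in "pdKRt"]; P=pts(d,K,R,t)
    hsv=cv2.cvtColor(p,cv2.COLOR_RGB2HSV)
    m=((hsv[...,0]>17)&(hsv[...,0]<32)&(hsv[...,1]>130)&(hsv[...,2]>50)&(P[...,2]<0.3)&(d>0)&(P[...,0]>.2)&(P[...,0]<.9)&(abs(P[...,1])<.5)).astype(np.uint8)
    k,l,s,c=cv2.connectedComponentsWithStats(m)
    for i in range(1,k):
        if s[i,4]<40: continue
        Q=P[l==i]; print(n,"brass",c[i].round(1),s[i,4],"zmax",np.percentile(Q[:,2],98).round(4))
        top=Q[Q[:,2]>0.1]
        if len(top)>8:
            xy=top[:,:2]; print("  lug pts",len(top),"med",np.median(top,0).round(4),"ext",np.ptp(xy,axis=0).round(3)); print("  rect",cv2.minAreaRect(xy.astype(np.float32)))
        T=Q[Q[:,2]>0.132]
        if len(T)>4: print("  top",len(T),T.mean(0).round(4),cv2.minAreaRect(T[:,:2].astype(np.float32)))
        b=Q[(Q[:,2]<0.07)]; print("  body",b.mean(0).round(4))
    S=(P[...,0]>.4)&(P[...,0]<.8)&(P[...,1]>0.1)&(P[...,1]<.5)&(d>0)
    for lo,hi in((.005,.02),(.2,.225),(.225,.242),(.242,.262),(.262,.3)):
        Q=P[S&(P[...,2]>lo)&(P[...,2]<hi)]
        if len(Q)>5: print(n,lo,len(Q),Q.mean(0).round(4),cv2.minAreaRect(Q[:,:2].astype(np.float32)))
    cx,cy=((292,193) if n=="top" else (222,208)); w=45 if n=="top" else 50
    ims.append(cv2.resize(p[cy-w:cy+w,cx-w:cx+w],(390,390),interpolation=cv2.INTER_CUBIC))
save("crop0.png",np.hstack(ims))
z=np.load("top0.npz");p,d=z["p"],z["d"]; a=p[150:230,120:250]
save("stand_top.png",cv2.resize(a,(780,480),interpolation=cv2.INTER_CUBIC))
E
```

```text
scene brass [265.6 197.1] 49 zmax 0.0791
  body [ 0.469  -0.1158  0.0541]
scene brass [222.2 206.4] 126 zmax 0.0853
  body [ 0.6084 -0.1307  0.0613]
scene brass [273. 208.] 81 zmax 0.046
  body [ 0.454  -0.0951  0.0203]
scene brass [225.2 223.1] 41 zmax 0.0156
  body [ 0.6102 -0.1234  0.01  ]
scene 0.005 2380 [0.5858 0.2229 0.0122] ((0.5798010230064392, 0.2756425738334656), (0.34395045042037964, 0.41049909591674805), 63.40364074707031)
scene 0.2 213 [0.5674 0.2053 0.2139] ((0.5565820336341858, 0.2439473569393158), (0.04171837121248245, 0.16208738088607788), 10.377700805664062)
scene 0.225 651 [0.5601 0.2521 0.2315] ((0.556830883026123, 0.2450888603925705), (0.041507892310619354, 0.16198813915252686), 9.793575286865234)
scene 0.242 350 [0.5638 0.1826 0.2522] ((0.5716328620910645, 0.16825398802757263), (0.03982561454176903, 0.13148076832294464), 21.068395614624023)
scene 0.262 210 [0.5731 0.1754 0.2782] ((0.5697683691978455, 0.18057991564273834), (0.04270794987678528, 0.041334547102451324), 5.815000057220459)
top brass [293.4 182.6] 236 zmax 0.144
  lug pts 53 med [ 0.6071 -0.1455  0.1
[... 584 characters left out ...]
581  0.2501 0.0102] ((0.5998612642288208, 0.2999403178691864), (0.39916181564331055, 0.39979180693626404), 0.1436062902212143)
top 0.2 57 [0.5475 0.2046 0.2136] ((0.5561561584472656, 0.24077776074409485), (0.031156975775957108, 0.15908284485340118), 0.5685316920280457)
top 0.225 375 [0.5561 0.2594 0.2318] ((0.5555239319801331, 0.23955291509628296), (0.03916362300515175, 0.16790835559368134), 8.588765144348145)
top 0.242 150 [0.5622 0.1689 0.2533] ((0.563734769821167, 0.16516295075416565), (0.030003564432263374, 0.13010624051094055), 10.958558082580566)
top 0.262 145 [0.5678 0.1707 0.2814] ((0.5672803521156311, 0.18688064813613892), (0.0440770760178566, 0.05638638138771057), 7.37410306930542)
```

```bash
sleep 3
```

```text
(no output)
```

View pics/crop0.png

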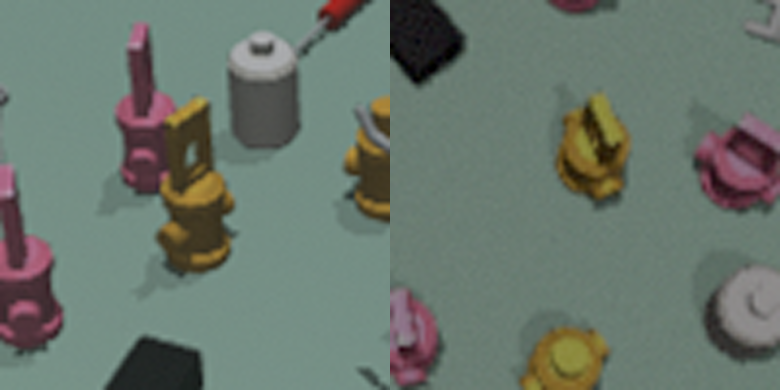

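```bash
python3 - <<'E'
from h import *
for n in("scene","top"):
    z=np.load(n+"0.npz"); p,d,K,R,t=[z[k] for k in "pdKRt"]; P=pts(d,K,R,t)
    S=(P[...,0]>.45)&(P[...,0]<.68)&(P[...,1]>0.04)&(P[...,1]<.36)&(d>0)
    g=p.astype(int).mean(-1)
    def show(name,m):
        Q=P[m]; 
        if len(Q)<5: print(n,name,len(Q));return
        q=Q[:,:2].astype(np.float32); v=cv2.fitLine(q,cv2.DIST_HUBER,0,.001,.001).ravel(); print(n,name,len(Q),"med",np.median(Q,0).round(4),"min",Q.min(0).round(3),"max",Q.max(0).round(3),"ang",np.degrees(np.arctan2(v[1],v[0])).round(1),"rect",[np.round(x,4) for x in cv2.minAreaRect(q)])
    y,zz=P[...,1],P[...,2]
    show("hook",S&(zz>.225)&(y<.155)&(zz<.27))
    show("hooktip",S&(zz>.225)&(y<.095))
    show("tab",S&(zz>.228)&(zz<.26)&(y>.25))
    show("cap",S&(zz>.276)&(zz<.29))
    sat=p.max(-1).astype(int)-p.min(-1)
    show("base",S&(zz>.008)&(zz<.016)&(sat<14))
    for a in np.arange(.06,.16,.01):
        m=S&(zz>.225)&(zz<.275)&(y>a)&(y<a+.01)
        if m.sum(): print("  y",a.round(3),m.sum(),P[m].mean(0).round(4), P[m][:,2].min().round(3),P[m][:,2].max().round(3))
E
```

```text
scene hook 117 med [0.5814 0.0962 0.2512] min [0.574 0.054 0.238] max [0.589 0.147 0.256] ang -83.8 rect [array([0.5804, 0.0999]), array([0.0087, 0.0937]), np.float64(6.7297)]
scene hooktip 57 med [0.5843 0.0688 0.2449] min [0.578 0.054 0.238] max [0.589 0.095 0.256] ang -84.0 rect [array([0.5835, 0.0743]), array([0.0082, 0.042 ]), np.float64(6.0669)]
scene tab 292 med [0.5559 0.2898 0.2299] min [0.539 0.25  0.228] max [0.573 0.327 0.233] ang -82.2 rect [array([0.5561, 0.2874]), array([0.026, 0.078]), np.float64(7.408)]
scene cap 159 med [0.5725 0.1751 0.2819] min [0.549 0.159 0.276] max [0.592 0.186 0.284] ang 6.1 rect [array([0.5707, 0.1721]), array([0.0419, 0.0243]), np.float64(6.2076)]
scene base 1980 med [0.5769 0.216  0.0125] min [0.507 0.09  0.008] max [0.628 0.297 0.016] ang -77.6 rect [array([0.5682, 0.1927]), array([0.102 , 0.1994]), np.float64(7.4129)]
  y 0.06 19 [0.5847 0.0652 0.2464] 0.241 0.254
  y 0.07 12 [0.5837 0.0753 0.242 ] 0.239 0.245
  y 0.08 9 [0.5833 0.0855 0.2428] 0.238 0.245
  y 0.09 12 [0.5821 0.0954 0.2485] 0.24 0.254
  y 0.1 11 [0.5804 0.1053 0.2526] 0.24
[... 826 characters left out ...]
.5702, 0.1698]), array([0.0423, 0.0222]), np.float64(8.1331)]
top base 1108 med [0.5558 0.173  0.0127] min [0.506 0.085 0.008] max [0.67  0.298 0.016] ang -77.3 rect [array([0.5934, 0.1985]), array([0.1545, 0.2107]), np.float64(7.4269)]
  y 0.06 10 [0.5824 0.0649 0.2474] 0.241 0.254
  y 0.07 11 [0.5826 0.0746 0.2444] 0.24 0.247
  y 0.08 12 [0.5799 0.0853 0.2449] 0.24 0.248
  y 0.09 12 [0.5784 0.0957 0.2522] 0.245 0.26
  y 0.1 9 [0.5779 0.105  0.255 ] 0.253 0.258
  y 0.11 11 [0.5767 0.1148 0.2538] 0.249 0.256
  y 0.12 12 [0.5758 0.1256 0.2544] 0.251 0.258
  y 0.13 9 [0.5733 0.1351 0.2543] 0.252 0.258
  y 0.14 12 [0.5734 0.1446 0.255 ] 0.251 0.258
  y 0.15 19 [0.5692 0.1564 0.2503] 0.231 0.262
```

In the crop, the brass valve with a see-through window in its flat lug is at scene (346,325) and top (460,285). The pink ones are decoys and the stub-topped brass at top (450,362) is the plain valve. I measured:

| Point | x | y | z | Check |
|---|---|---|---|---|
| Lug top | 0.6095 | -0.1455 | 0.140 | Matches 140 mm; lug x axis at 22° |
| Hook seat | 0.582 | 0.077 | bar top 0.244 | Matches the text |
| Stand origin | 0.570 | 0.171 | – | Stand -x axis at -83° |
| Tab top | 0.553 | 0.308 | 0.230 | – |

I'll grip across the lug's width, which keeps the fingers clear of the hook bar.

step_arm:
  plan: [0,0,0.04,0,0,0,0,0,0,0.04,0,0,0,40,0,0,0.04,0,0,0,70,0.02,-0.038,0,0,0,-2.5,70,0.02,-0.038,0,0,0,-2.5,70,0.02,-0.038,0,0,0,-2.5,70,0.02,-0.038,0,0,0,-2.5,70,0.02,-0.038,0,0,0,-2.5,70,0.02,-0.038,0,0,0,-2.5,70,0.02,-0.038,0,0,0,-2.5,70,0.02,-0.038,0,0,0,-2.5,70,0.02,-0.038,0,0,0,-2.5,70,0.02,-0.038,0,0,0,-2.5,70,0.02,-0.038,0,0,0,-2.5,70,0.02,-0.038,0,0,0,-2.5,70,0.02,-0.038,0,0,0,-2.5,70,0.02,-0.038,0,0,0,-2.5,70,0.02,-0.038,0,0,0,-2.5,70,0.02,-0.038,0,0,0,-2.5,70,0.02,-0.038,0,0,0,-2.5,70]
  squeeze: 25

```text
time: 2.1
tool_pos: [0.5416, -0.0296, 0.3425]
tcp_rot: [0.505, 0.863, 0.0, 0.0]
wrist_force: [0.5, 0.4, 1.2]
opening: 0.721
grasp_force: 0.0
```

step_arm:
  plan: [0.017,-0.029,-0.02,0,0,-2,70,0.017,-0.029,-0.04,0,0,-2,70,0.017,-0.029,-0.04,0,0,-2,70,0.017,-0.029,-0.04,0,0,-1.3,70,0,0,0,0,0,0,70,0,0,0,0,0,0,70]

```text
time: 2.7
tool_pos: [0.6064, -0.1408, 0.2066]
tcp_rot: [0.559, 0.829, -0.001, -0.001]
wrist_force: [0.7, 0.4, 0.2]
opening: 0.722
grasp_force: 0.0
```

```bash
python3 - <<'E'
from h import *
s=r.state(); print(s["tool_pos"],s["tcp_rot"],s["opening"])
ims=[]
for n,(cx,cy) in(("scene",(222,200)),("top",(293,180))):
    p,d,K,R,t=cam(n); P=pts(d,K,R,t)
    ims.append(cv2.resize(p[cy-45:cy+45,cx-45:cx+45],(390,390),interpolation=cv2.INTER_CUBIC))
save("near.png",np.hstack(ims))
E
```

```text
[ 0.60638414 -0.14078948  0.20658281] [ 0.55861447  0.82942613 -0.00108593 -0.00099703] 0.721544537710048
```

View pics/near.png

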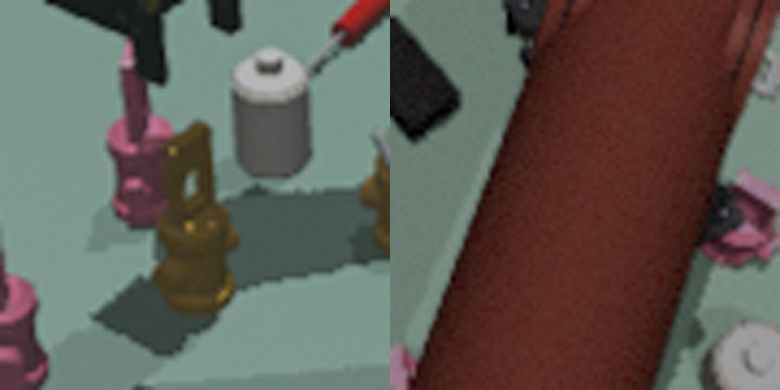

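The fingers straddle the lug with nothing in the way: in the left crop they are at (150,60) and (225,20), above the lug at (190,130). I'll descend and grip.

step_arm:
  plan: [0.003,-0.005,0,0,0,0,70,0,0,-0.03,0,0,0,70,0,0,-0.03,0,0,0,70,0,0,-0.02,0,0,0,70,0,0,-0.015,0,0,0,70,0,0,0,0,0,0,70,0,0,0,0,0,0,70]
  squeeze: 25

```text
time: 3.5
tool_pos: [0.6107, -0.1452, 0.1139]
tcp_rot: [0.558, 0.83, 0.0, 0.001]
wrist_force: [-0.3, -0.3, 0.7]
opening: 0.725
grasp_force: 0.0
```

step_arm:
  plan: [0,0,-0.003,0,0,0,130,0,0,0,0,0,0,160,0,0,0,0,0,0,190,0,0,0,0,0,0,210,0,0,0,0,0,0,210,0,0,0,0,0,0,210,0,0,0,0,0,0,210]
  squeeze: 30

```text
time: 4.2
tool_pos: [0.6105, -0.1452, 0.1101]
tcp_rot: [0.558, 0.83, 0.0, 0.0]
wrist_force: [1.7, 0.2, 3.0]
opening: 0.437
grasp_force: 29.8
```

step_arm:
  plan: [0,0,0.01,0,0,0,210,0,0,0.02,0,0,0,210,0,0,0.025,0,0,0,210,0,0,0.025,0,0,0,210,0,0,0.025,0,0,0,210,0,0,0.025,0,0,0,210,0,0,0.017,0,0,0,210,-0.002,0.016,0,0,0,-1.5,210,-0.002,0.016,0,0,0,-1.5,210,-0.002,0.016,0,0,0,-1.5,210,-0.002,0.016,0,0,0,-1.5,210,-0.002,0.016,0,0,0,-1.5,210,-0.002,0.016,0,0,0,-1.5,210,-0.002,0.016,0,0,0,-1.5,210,-0.002,0.016,0,0,0,-1.5,210,-0.002,0.008,0,0,0,-1.5,210,-0.002,0.004,0,0,0,-1.2,210,0,0,0,0,0,0,210,0,0,0,0,0,0,210,0,0,0,0,0,0,210]

```text
time: 6.2
tool_pos: [0.5899, -0.0059, 0.2566]
tcp_rot: [0.66, 0.751, -0.0, -0.0]
wrist_force: [0.2, 0.7, -5.2]
opening: 0.432
grasp_force: 29.8
```

```bash
python3 - <<'E'
from h import *
s=r.state(); print(s["tool_pos"],s["tcp_rot"],s["wrist_force"],s["torque"],s["opening"],s["grasp_force"])
ims=[]
for n,(cx,cy,w,h) in(("scene",(265,190,65,65)),("top",(245,180,65,65))):
    p,d,K,R,t=cam(n); P=pts(d,K,R,t); np.savez(n+"1.npz",p=p,d=d,K=K,R=R,t=t)
    ims.append(cv2.resize(p[cy-h:cy+h,cx-w:cx+w],(400,400),interpolation=cv2.INTER_CUBIC))
    if n=="scene":
        hsv=cv2.cvtColor(p,cv2.COLOR_RGB2HSV)
        m=((hsv[...,0]>13)&(hsv[...,0]<32)&(hsv[...,1]>120)&(hsv[...,2]>30)&(d>0)&(P[...,2]>.12)&(P[...,2]<.35)&(P[...,1]<.06)&(P[...,1]>-.06))
        Q=P[m]; print("valve",m.sum(),Q.mean(0),Q.min(0),Q.max(0))
        for lo in np.arange(.14,.3,.01):
            q=Q[(Q[:,2]>lo)&(Q[:,2]<lo+.01)]
            if len(q): print(lo.round(2),len(q),q.mean(0).round(4),np.ptp(q,axis=0).round(3))
        m=(P[...,0]>.56)&(P[...,0]<.61)&(P[...,2]>.225)&(P[...,2]<.27)&(P[...,1]>.045)&(P[...,1]<.15)&(d>0); Q=P[m]
        print("hook",m.sum(),Q.mean(0),Q.min(0),Q.max(0))
save("hook1.png",np.hstack(ims))
E
```

```text
[ 0.58986946 -0.00590348  0.25664787] [ 6.59741459e-01  7.51492595e-01 -2.84697587e-04 -8.06462937e-05] [ 0.18504532  0.66999306 -5.20624411] [-0.12699928  0.09355615  0.00669568] 0.43159986419480767 29.80812747962773
valve 698 [0.59415907 0.0068008  0.21200118] [ 0.55610184 -0.01352438  0.14859879] [0.63827238 0.03691874 0.34908855]
0.14 8 [0.5964 0.0148 0.1494] [0.036 0.021 0.001]
0.15 62 [0.5977 0.0128 0.156 ] [0.045 0.026 0.009]
0.16 51 [0.597  0.0121 0.1643] [0.037 0.028 0.01 ]
0.17 49 [0.5944 0.0094 0.176 ] [0.068 0.026 0.01 ]
0.18 84 [0.5978 0.0076 0.1852] [0.068 0.024 0.009]
0.19 49 [0.6005 0.0077 0.1938] [0.064 0.021 0.01 ]
0.2 38 [0.5976 0.0132 0.2057] [0.045 0.023 0.01 ]
0.21 89 [0.5964 0.0102 0.2157] [0.044 0.035 0.01 ]
0.22 78 [0.5919 0.0025 0.2241] [0.039 0.024 0.01 ]
0.23 31 [ 5.899e-01 -3.000e-04  2.343e-01] [0.037 0.01  0.009]
0.24 22 [ 5.891e-01 -1.000e-04  2.447e-01] [0.037 0.009 0.009]
0.25 19 [ 5.816e-01 -5.000e-04  2.553e-01] [0.03 0.01 0.01]
0.26 30 [5.861e-01 1.000e-04 2.655e-01] [0.032 0.005 0.01 ]
0.27 37 [5.874e-01 5.000e-04 2.752e-01] [0.032 0.006 0.009]
0.28 45 [ 0.5859 -0.0014  0.2851] [0.032 0.012 0.009]
hook 115 [0.58165743 0.09659599 0.24965076] [0.57271365 0.05370602 0.23908742] [0.5895761  0.14724825 0.25685593]
```

View pics/hook1.png

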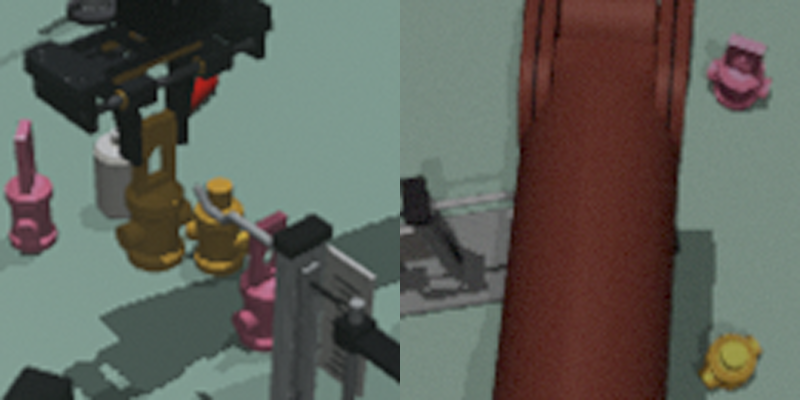

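The valve hangs upright in the grip with its lug face at y≈0.0005, and the hook bar at crop (200–270,190–240) points at it. The gripper's wide side is across the hook and clear of the stand. I'll line up x, then thread the window over the tip.

step_arm:
  plan: [0.002,0.006,0,0,0,0,210,0,0.008,0,0,0,0,210,-0.001,0.008,0,0,0,0,210,-0.001,0.008,0,0,0,0,210,-0.001,0.008,0,0,0,0,210,-0.0005,0.004,0,0,0,0,210,-0.0005,0.004,0,0,0,0,210,-0.0005,0.004,0,0,0,0,210,-0.0005,0.004,0,0,0,0,210,-0.0005,0.004,0,0,0,0,210,0,0,0,0,0,0,210,0,0,0,0,0,0,210]

```text
time: 7.5
tool_pos: [0.5866, 0.0527, 0.2567]
tcp_rot: [0.66, 0.752, -0.0, 0.0]
wrist_force: [-0.5, -0.4, -5.7]
opening: 0.434
grasp_force: 29.8
```

```bash
python3 - <<'E'
from h import *
p,d,K,R,t=cam("scene"); P=pts(d,K,R,t)
cx,cy=275,185
save("thread.png",cv2.resize(p[cy-40:cy+40,cx-45:cx+45],(675,600),interpolation=cv2.INTER_CUBIC))
m=(P[...,0]>.56)&(P[...,0]<.61)&(P[...,2]>.225)&(P[...,2]<.27)&(P[...,1]>.065)&(P[...,1]<.15)&(d>0); Q=P[m]
for a in np.arange(.065,.15,.01):
    q=Q[(Q[:,1]>a)&(Q[:,1]<a+.01)]
    if len(q): print(a.round(3),q.mean(0).round(4))
print(r.state()["tool_pos"],r.state()["wrist_force"])
E
```

```text
0.065 [0.5914 0.0689 0.2491]
0.075 [0.5834 0.0805 0.2426]
0.085 [0.5831 0.0904 0.2443]
0.095 [0.5809 0.1002 0.2522]
0.105 [0.5797 0.1095 0.2527]
0.115 [0.5787 0.1191 0.2527]
0.125 [0.5768 0.1302 0.2526]
0.135 [0.5764 0.1396 0.2521]
0.145 [0.5767 0.1467 0.2512]
[0.58658173 0.05249713 0.25672102] [-0.46367136 -0.1061829  -5.23875723]
```

View pics/thread.png

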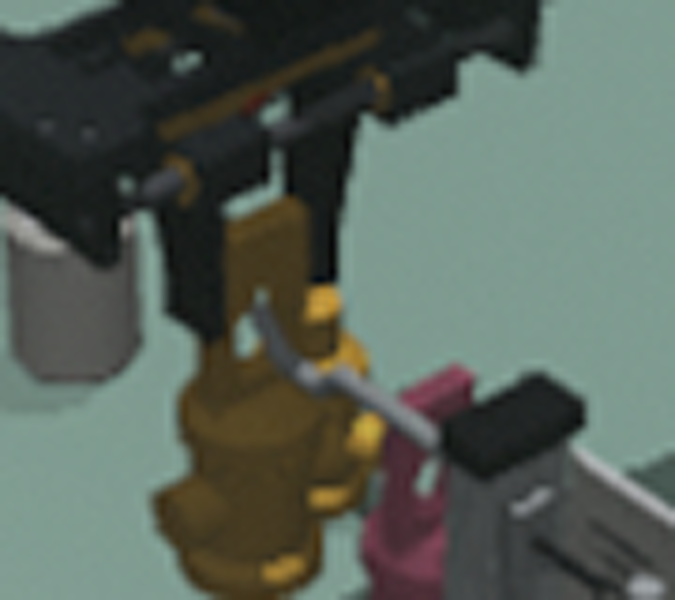

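The tip is entering the window near its peak at crop (260,310), and the reading is unchanged. I'll keep moving in to the seat.

step_arm:
  plan: [-0.0005,0.003,0,0,0,0,210,-0.0005,0.003,0,0,0,0,210,-0.0005,0.003,0,0,0,0,210,-0.0005,0.003,0,0,0,0,210,-0.0005,0.003,0,0,0,0,210,-0.0005,0.003,0,0,0,0,210,-0.0005,0.003,0,0,0,0,210,-0.0005,0.003,0,0,0,0,210,0,0,0,0,0,0,210,0,0,0,0,0,0,210,0,0,0,0,0,0,210]

```text
time: 8.65
tool_pos: [0.5826, 0.0765, 0.2567]
tcp_rot: [0.66, 0.752, -0.0, 0.0]
wrist_force: [0.8, -0.0, -5.2]
opening: 0.434
grasp_force: 29.8
```

step_arm:
  plan: [0,0,-0.002,0,0,0,210,0,0,-0.002,0,0,0,210,0,0,-0.002,0,0,0,210,0,0,-0.002,0,0,0,210,0,0,-0.002,0,0,0,210,0,0,-0.002,0,0,0,210,0,0,-0.002,0,0,0,210,0,0,-0.002,0,0,0,210,0,0,-0.002,0,0,0,210,0,0,-0.002,0,0,0,210,0,0,-0.002,0,0,0,210,0,0,-0.002,0,0,0,210,0,0,-0.002,0,0,0,210,0,0,-0.002,0,0,0,210,0,0,-0.002,0,0,0,210,0,0,-0.002,0,0,0,210,0,0,-0.002,0,0,0,210,0,0,-0.002,0,0,0,210,0,0,0,0,0,0,210,0,0,0,0,0,0,210]

```text
time: 10.65
tool_pos: [0.5826, 0.0768, 0.2207]
tcp_rot: [0.66, 0.752, -0.0, -0.0]
wrist_force: [0.3, 0.6, -2.2]
opening: 0.433
grasp_force: 29.8
```

```bash
python3 - <<'E'
from h import *
p,d,K,R,t=cam("scene"); P=pts(d,K,R,t)
for a in np.arange(.085,.15,.01):
    m=(P[...,0]>.56)&(P[...,0]<.595)&(P[...,2]>.17)&(P[...,2]<.27)&(P[...,1]>a)&(P[...,1]<a+.01)&(d>0)
    q=P[m]
    if len(q): print(a.round(3),len(q),np.median(q,0).round(4))
for _ in range(4): print(r.state()["wrist_force"],r.state()["torque"])
E
```

```text
0.085 73 [0.5827 0.0888 0.1869]
0.095 67 [0.5819 0.0991 0.1802]
0.105 10 [0.5791 0.1109 0.2357]
0.115 11 [0.5794 0.1199 0.2352]
0.125 13 [0.5782 0.1305 0.2358]
0.135 10 [0.5757 0.138  0.2355]
0.145 5 [0.5768 0.1461 0.2353]
[-0.00885725  0.36337031 -3.06827319] [-0.04732534  0.09952637 -0.03319749]
[-0.00885725  0.36337031 -3.06827319] [-0.04732534  0.09952637 -0.03319749]
[-0.00885725  0.36337031 -3.06827319] [-0.04732534  0.09952637 -0.03319749]
[-0.00885725  0.36337031 -3.06827319] [-0.04732534  0.09952637 -0.03319749]
```

step_arm:
  plan: [0,0,-0.002,0,0,0,210,0,0,-0.002,0,0,0,210,0,0,-0.002,0,0,0,210,0,0,-0.002,0,0,0,210,0,0,-0.002,0,0,0,210,0,0,-0.002,0,0,0,210,0,0,-0.002,0,0,0,210,0,0,-0.002,0,0,0,210,0,0,-0.002,0,0,0,210,0,0,-0.002,0,0,0,210,0,0,-0.002,0,0,0,210,0,0,-0.002,0,0,0,210,0,0,-0.002,0,0,0,210,0,0,0,0,0,0,210,0,0,0,0,0,0,210]

```text
time: 12.2
tool_pos: [0.5826, 0.0768, 0.1948]
tcp_rot: [0.66, 0.752, 0.0, 0.0]
wrist_force: [0.2, -0.3, -0.0]
opening: 0.431
grasp_force: 29.8
```

step_arm:
  plan: [0,0,0,0,0,0,210]

```text
time: 12.3
tool_pos: [0.5826, 0.0767, 0.1948]
tcp_rot: [0.66, 0.752, 0.0, 0.0]
wrist_force: [-0.9, -0.3, -0.2]
opening: 0.434
grasp_force: 29.8
```

step_arm:
  plan: [0,0,0,0,0,0,210]

```text
time: 12.4
tool_pos: [0.5826, 0.0768, 0.1948]
tcp_rot: [0.66, 0.752, 0.0, 0.0]
wrist_force: [-0.6, 0.5, 0.1]
opening: 0.431
grasp_force: 29.8
```

step_arm:
  plan: [0,0,0,0,0,0,210]

```text
time: 12.5
tool_pos: [0.5826, 0.0768, 0.1948]
tcp_rot: [0.66, 0.752, 0.0, 0.0]
wrist_force: [0.2, -0.5, 0.4]
opening: 0.431
grasp_force: 29.8
```

step_arm:
  plan: [0,0,-0.002,0,0,0,210,0,0,-0.002,0,0,0,210,0,0,0,0,0,0,210,0,0,0,0,0,0,210]

```text
time: 12.9
tool_pos: [0.5826, 0.0768, 0.1907]
tcp_rot: [0.66, 0.752, -0.0, -0.0]
wrist_force: [-0.2, 0.9, 0.6]
opening: 0.438
grasp_force: 29.8
```

```bash
python3 - <<'E'
from h import *
F=[]
for _ in range(12):
    p,d,K,R,t=cam("scene"); F.append(r.state()["wrist_force"])
P=pts(d,K,R,t); F=np.array(F); print(F.mean(0),F.std(0)/12**.5,r.state()["tool_pos"])
m=(P[...,0]>.56)&(P[...,0]<.595)&(P[...,2]>.16)&(P[...,2]<.27)&(P[...,1]>.115)&(P[...,1]<.15)&(d>0); print(np.median(P[m],0))
E
```

```text
[-0.17185055 -0.1011964  -0.00717652] [0.08142738 0.21410877 0.18416663] [0.582593   0.0767916  0.19073272]
[0.57703257 0.13121637 0.20569355]
```

The wrist force is about zero and the shank reads about 47 mm, so the valve's weight is nearly all on the spring. I'll go 2.5 mm lower, then release gently.

step_arm:
  plan: [0,0,-0.001,0,0,0,210,0,0,-0.0015,0,0,0,210,0,0,0,0,0,0,210,0,0,0,0,0,0,210]
  squeeze: 10

```text
time: 13.9
tool_pos: [0.5826, 0.0768, 0.1882]
tcp_rot: [0.66, 0.752, -0.0, -0.0]
wrist_force: [0.3, 0.1, 0.2]
opening: 0.437
grasp_force: 9.9
```

step_arm:
  plan: [0,0,0,0,0,0,180,0,0,0,0,0,0,160,0,0,0,0,0,0,150,0,0,0,0,0,0,144]
  squeeze: 3

```text
time: 14.3
tool_pos: [0.5826, 0.0768, 0.1882]
tcp_rot: [0.66, 0.752, 0.0, -0.0]
wrist_force: [0.6, -0.7, 0.5]
opening: 0.44
grasp_force: 3.0
```

step_arm:
  plan: [0,0,0,0,0,0,141,0,0,0,0,0,0,139,0,0,0,0,0,0,137,0,0,0,0,0,0,134,0,0,0,0,0,0,130,0,0,0,0,0,0,120,0,0,0,0,0,0,105,0,0,0,0,0,0,90,0,0,0,0,0,0,90,0,0,0,0,0,0,90,0,0,0,0,0,0,90]

```text
time: 15.4
tool_pos: [0.5826, 0.0768, 0.1882]
tcp_rot: [0.66, 0.752, 0.0, -0.0]
wrist_force: [0.6, -0.9, -0.1]
opening: 0.642
grasp_force: 0.0
```

```bash
cat > look.py <<'E'
from h import *
import sys
s=r.state(); print(s["tool_pos"],s["wrist_force"],s["opening"],s["grasp_force"])
for _ in range(2):
    p,d,K,R,t=cam("scene"); P=pts(d,K,R,t)
    def reg(x0,x1,y0,y1,z0,z1):
        m=(P[...,0]>x0)&(P[...,0]<x1)&(P[...,1]>y0)&(P[...,1]<y1)&(P[...,2]>z0)&(P[...,2]<z1)&(d>0); return P[m]
    a=reg(.56,.595,.115,.15,.16,.27); b=reg(.53,.58,.25,.335,.12,.245)
    print("shank",len(a),np.median(a,0).round(4),"tab",len(b),np.median(b,0).round(4),b[:,2].max().round(4))
cx,cy=275,205
save(sys.argv[1],cv2.resize(p[cy-60:cy+60,cx-80:cx+80],(800,600),interpolation=cv2.INTER_CUBIC))
E
python3 look.py rel.png
```

```text
[0.5825629  0.07678127 0.1882434 ] [ 0.60652811 -0.93657032 -0.09109393] 0.6422639788117285 0.0
shank 38 [0.5775 0.1318 0.2077] tab 370 [0.5582 0.2914 0.2294] 0.2331
shank 39 [0.5772 0.1318 0.2074] tab 374 [0.558  0.2912 0.2294] 0.2334
```

View pics/rel.png

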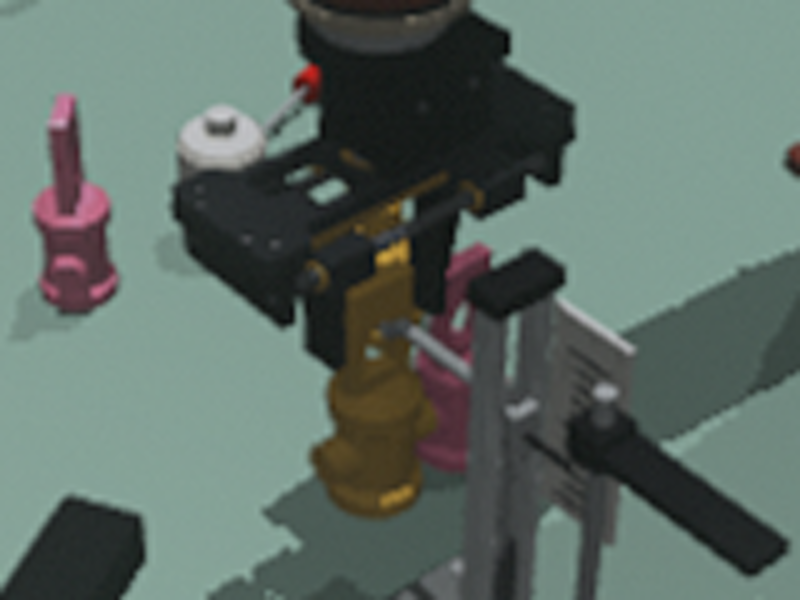

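The valve hangs on the hook, untouched and upright at crop (375,430), with a reading of about 45 mm. The marker tab at (680,480) is still up. I'll lift straight clear and move over the tab with the fingers shut.

step_arm:
  plan: [0,0,0.005,0,0,0,90,0,0,0.01,0,0,0,90,0,0,0.02,0,0,0,90,0,0,0.03,0,0,0,90,0,0,0.03,0,0,0,90,0,0,0.03,0,0,0,90,0,0,0.03,0,0,0,90,0,0,0.02,0,0,0,90,-0.003,0.023,0,0,0,0,150,-0.003,0.023,0,0,0,0,200,-0.003,0.023,0,0,0,0,255,-0.003,0.023,0,0,0,0,255,-0.003,0.023,0,0,0,0,255,-0.003,0.023,0,0,0,0,255,-0.003,0.023,0,0,0,0,255,-0.003,0.023,0,0,0,0,255,-0.003,0.023,0,0,0,0,255,-0.003,0.023,0,0,0,0,255,0,0,0,0,0,0,255,0,0,0,0,0,0,255]

```text
time: 17.5
tool_pos: [0.5525, 0.3071, 0.3634]
tcp_rot: [0.659, 0.752, -0.0, 0.0]
wrist_force: [0.5, 0.3, -0.9]
opening: 0.006
grasp_force: 0.0
```

```bash
python3 look.py clear.png
```

```text
[0.5525178  0.30709443 0.36336334] [ 0.52006888  0.29101216 -0.8944771 ] 0.005838046978706181 0.0
shank 40 [0.5767 0.1317 0.207 ] tab 369 [0.5579 0.2917 0.2295] 0.2329
shank 40 [0.5772 0.1325 0.2075] tab 370 [0.5578 0.2908 0.2294] 0.2328
```

View pics/clear.png

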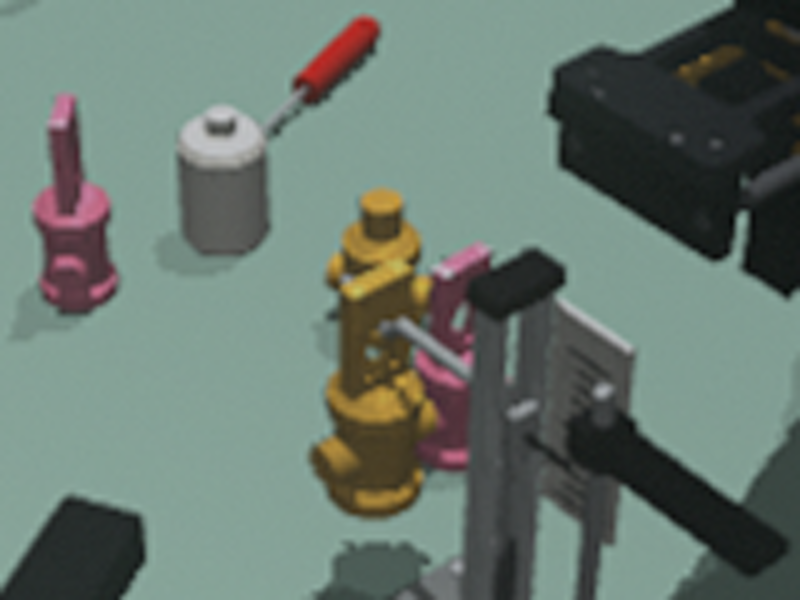

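The valve hangs alone with a steady reading: the shank is at 0.2073, down 45.5 mm. The tab top therefore has to reach about z=0.1985. I'll press down on it.

step_arm:
  plan: [0,0,-0.03,0,0,0,255,0,0,-0.03,0,0,0,255,0,0,-0.03,0,0,0,255,0,0,-0.025,0,0,0,255,0,0,-0.01,0,0,0,255,0,0,-0.004,0,0,0,255,0,0,-0.003,0,0,0,255,0,0,-0.003,0,0,0,255,0,0,-0.003,0,0,0,255,0,0,-0.003,0,0,0,255,0,0,-0.003,0,0,0,255,0,0,-0.003,0,0,0,255,0,0,-0.003,0,0,0,255,0,0,-0.003,0,0,0,255,0,0,-0.003,0,0,0,255,0,0,0,0,0,0,255,0,0,0,0,0,0,255]

```text
time: 19.3
tool_pos: [0.5519, 0.3068, 0.2066]
tcp_rot: [0.66, 0.752, -0.001, -0.0]
wrist_force: [0.1, 0.4, -0.1]
opening: 0.004
grasp_force: 0.0
```

```bash
python3 look.py press.png
```

```text
[0.55188159 0.30681047 0.20663828] [ 0.12643923  0.44332607 -0.14532731] 0.0035145755593220702 0.0
shank 40 [0.5774 0.1322 0.2072] tab 233 [0.5597 0.3172 0.2124] 0.2449
shank 39 [0.5771 0.1314 0.2068] tab 234 [0.5596 0.3172 0.2124] 0.2449
```

step_arm:
  plan: [0,0,-0.003,0,0,0,255,0,0,-0.003,0,0,0,255,0,0,0,0,0,0,255,0,0,0,0,0,0,255,0,0,0.005,0,0,0,255,0,0,0.03,0,0,0,255,0,0,0.04,0,0,0,255,0,0,0.04,0,0,0,255,0,0,0,0,0,0,255,0,0,0,0,0,0,255]

```text
time: 20.4
tool_pos: [0.5531, 0.3068, 0.3173]
tcp_rot: [0.66, 0.752, 0.001, 0.0]
wrist_force: [0.1, 0.2, -1.8]
opening: 0.007
grasp_force: 0.0
```

```bash
python3 look.py m1.png; python3 - <<'E'
from h import *
p,d,K,R,t=cam("scene"); P=pts(d,K,R,t)
for y0 in (.27,.29,.31):
    m=(P[...,0]>.54)&(P[...,0]<.565)&(P[...,1]>y0)&(P[...,1]<y0+.015)&(P[...,2]>.15)&(P[...,2]<.24)&(d>0); print(y0,m.sum(),np.median(P[m],0).round(4),np.percentile(P[m][:,2],90).round(4))
z=np.load("scene0.npz");P=pts(*[z[k] for k in "dKRt"])
for y0 in (.27,.29,.31):
    m=(P[...,0]>.54)&(P[...,0]<.565)&(P[...,1]>y0)&(P[...,1]<y0+.015)&(P[...,2]>.15)&(P[...,2]<.24); print(y0,m.sum(),np.median(P[m],0).round(4),np.percentile(P[m][:,2],90).round(4))
cx,cy=308,208
a=cv2.resize(p[cy-22:cy+22,cx-30:cx+30],(780,572),interpolation=cv2.INTER_CUBIC); save("nib.png",cv2.convertScaleAbs(a,alpha=1.8))
E
```

```text
[0.55306641 0.30681829 0.3173263 ] [ 0.07024432  0.24279427 -1.79669781] 0.007157631885005956 0.0
shank 41 [0.5768 0.1313 0.2071] tab 366 [0.5582 0.2911 0.2003] 0.2039
shank 40 [0.5771 0.1335 0.2074] tab 363 [0.5577 0.291  0.2001] 0.2046
0.27 48 [0.5549 0.2774 0.2004] 0.2018
0.29 62 [0.5551 0.2977 0.2006] 0.2023
0.31 79 [0.5539 0.3179 0.2004] 0.2019
0.27 46 [0.5547 0.278  0.2298] 0.2308
0.29 62 [0.5558 0.2979 0.2296] 0.231
0.31 77 [0.5536 0.3175 0.2294] 0.2308
```

View pics/nib.png

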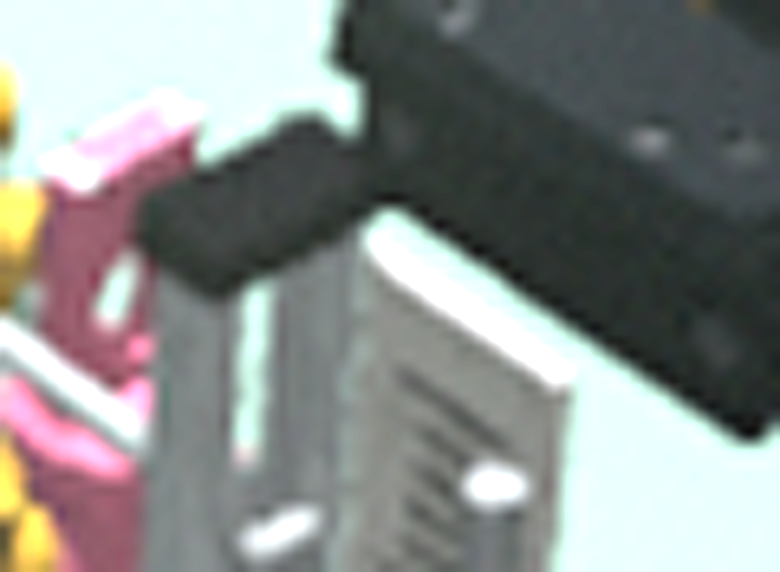

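The tab is now at 0.2004 and the target is about 0.1987, so it needs one more small push.

step_arm:
  plan: [0,0,-0.04,0,0,0,255,0,0,-0.04,0,0,0,255,0,0,-0.025,0,0,0,255,0,0,-0.006,0,0,0,255,0,0,-0.003,0,0,0,255,0,0,-0.0025,0,0,0,255,0,0,0,0,0,0,255,0,0,0,0,0,0,255,0,0,0,0,0,0,255]

```text
time: 21.45
tool_pos: [0.553, 0.307, 0.2005]
tcp_rot: [0.66, 0.752, 0.001, 0.0]
wrist_force: [0.4, -0.5, 2.1]
opening: -0.0
grasp_force: 1.0
```

step_arm:
  plan: [0,0,0.005,0,0,0,255,0,0,0.03,0,0,0,255,0,0,0.04,0,0,0,255,0,0,0.04,0,0,0,255,0,0,0.04,0,0,0,255,0,0,0.03,0,0,0,255,0,0,0,0,0,0,255,0,0,0,0,0,0,255]

```text
time: 22.25
tool_pos: [0.5528, 0.3067, 0.3854]
tcp_rot: [0.66, 0.752, 0.001, 0.0]
wrist_force: [-0.1, -0.1, -1.3]
opening: 0.006
grasp_force: 0.0
```

```bash
python3 look.py m2.png; python3 - <<'E'
from h import *
p,d,K,R,t=cam("scene"); P=pts(d,K,R,t)
m=(P[...,0]>.54)&(P[...,0]<.565)&(P[...,1]>.27)&(P[...,1]<.325)&(P[...,2]>.15)&(P[...,2]<.24)&(d>0); print(m.sum(),np.median(P[m],0).round(4))
# predicted pixel of the pointer tip and nib
for q in ((.570-.040*.129,.171+.040*.9917,.1947),(.570-.043*.129,.171+.043*.9917,.1947),(.570-.055*.129,.171+.055*.9917,.1947)):
    c=R@np.array(q)+t; print((K@c)[:2]/c[2])
u,v=(K@c)[:2]/c[2]; cx,cy=int(u),int(v)
a=cv2.resize(p[cy-22:cy+22,cx-30:cx+30],(780,572),interpolation=cv2.INTER_CUBIC); print(cx,cy)
save("nib2.png",cv2.convertScaleAbs(a,alpha=2.2))
E
```

```text
[0.55281558 0.30670215 0.38537068] [-0.06197731 -0.06962399 -1.3196911 ] 0.005642600351047437 0.0
shank 42 [0.5775 0.1317 0.2074] tab 368 [0.5577 0.2914 0.2004] 0.2037
shank 39 [0.5771 0.1337 0.2075] tab 368 [0.558  0.2909 0.2003] 0.204
220 [0.5541 0.3029 0.2002]
[307.62724358 237.45018425]
[308.56237937 238.15276476]
[312.34070126 240.99147047]
312 240
```

View pics/nib2.png

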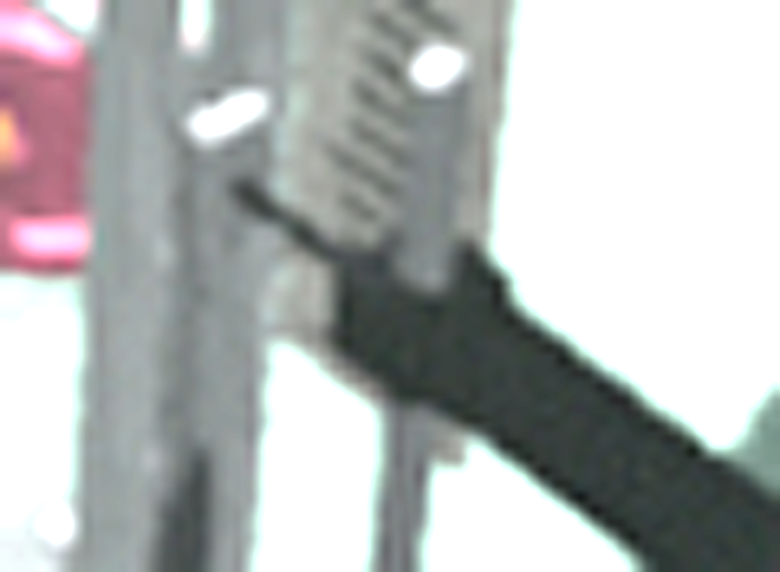

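The pointer's end shows at crop (330,250), which is full-image pixel (307.4,237.2). That matches the pixel predicted for z≈0.195, (307.6,237.5). The tab top is at 0.2002–0.2005, which puts the nib at about 0.196. Nib and pointer are level to about 1.5 mm, well within 4 mm, and the valve still hangs steadily, so I'm handing it in.

```bash
python3 -c "
from bench import r
print(r.sign_off())"
```

```text
the job is handed in; nothing more can be done
None
```

The brass windowed-lug valve hangs free and settled on the hook at a reading of about 45 mm, the marker is level with the pointer to about 1.5 mm by my measurement, and the job is handed in; the hand-in gave no verdict.

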